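# Lock the bayonet arbor into the weld fixture

## Robot

A 6-joint arm with a two-finger parallel gripper is mounted at the origin on the work surface. World frame = base frame: x ahead of the robot, y to its left, z up, the work surface at z = 0. Lengths are in m, angles in rad, forces in N, time in s.
With the tool pointing down it reaches from about 0.35 to 0.85 m from the base axis. Payload 8.1 kg.
Tool frame: the origin (TCP) lies midway between the tips of the shut fingers; the grasp point (between the pads) lies robot.grip_depth behind it (robot.grip_depth is the distance from the TCP to the grasp point, in m); z points along the fingers, y is the line along which they close (so a half turn about z gives the same grasp; the last joint's range is limited). The gripper opens to 93 mm and grips with 3 to 60 N. Pads are 15 mm wide; open, the fingers measure 128 mm over their backs; the gripper's body (75 mm by 188 mm) begins 65 mm behind the grasp point.
Start: joints at [-1.306, 0.13, 1.488, -0, 1.523, -0.085], TCP at [0.206, -0.564, 0.219] pointing down, gripper open.
Joint ranges: [-2.96, 2.96], [-0.89, 2.26], [0.02, 2.5], [-1.34, 4.48], [0, 2.73], [-2.66, 2.66]. Speed limits (rad/s): [2.39, 2.39, 2.79, 3.14, 3.14, 3.14].

## Interface

Orientations are given as a rotation vector (axis times angle).
In Python, from plant import robot gives the robot as it stands.
- The arm moves only by the tool carry_out, never from a script. Its argument "rows" is a list of rows, each a list of 6 numbers: the shift along the tool's x, y, z in m, then the turn, a rotation vector about the tool's x, y, z in degrees. A call has 1 to 12 rows; each row is the pose to reach, as a shift and turn from the pose commanded when the call began, along the tool's axes at that moment; what a row does not reach only later rows make up. A row lasts 1/8 s, in which the tool goes at most 62.5 mm and 10.7 degrees, less where a joint would pass 70% of its speed; a pose out of reach is approached as far as the arm can. A call with a gripper value outside its range is refused whole. "jaw" is the closure in counts, from 0 (fully open) to 255 (shut), set as the call begins (left out, the last holds). The fingers move at their own pace and stop on an object; "force" is the grip in N (left out, the last holds). Time passes only in rows, so rows that repeat a pose let the fingers close. It gives the time, the measured TCP pose, the force, the opening and the grip force at its end, in the units of the state.
- robot.read_state(): the state, without advancing time (a new reading comes with each control period).
- robot.read_camera(name): name is "scene" or "top"; returns the picture (400x640x3 uint8, red, green, blue); there is no depth.
- robot.camera_model(name): a dict with "fx", "fy", "cx", "cy" (pixels), "R" (3x3) and "t" (3): a world point X has camera coordinates R X + t. Camera axes: x right, y down, z forward; pixel columns grow to the right and rows downward; lengths in m; the calibration is good to about 2 mm. A picture is of the moment at which its call begins. camera_model takes no time and is no camera call.
- robot.close_job(): hands the job in; it is judged then, once.
Trained networks look in the newest picture that a camera, given by its name, has taken for a name from the list of things; names that differ only in an ending like _2 or _b are one class to them, and where a whole thing is asked for, a point or a joint stands for the part that bears it (a point fixed in the world has none). Each returns a list of dicts, best first, with "conf" (0 to 1); they miss things now and then, are a little off and sometimes report something else, mostly with a low value. They report only what shows in the picture. A call takes as long as a camera call. They do not tell look-alikes from the thing itself.
- robot.outline_of(camera, target): "pixels" (400x640 bool, what is visible of it) and "pixel" ([column, row] in pixels, amid what is visible of it).
The state is a dict: "t": time; "q": joint angles; "dq": joint speeds; "joint_torque": joint torques, N m; "tool_pos": TCP position; "orientation": TCP orientation; "force": force on the tool from outside, world axes, zero at the start; "wrist_torque": the same for the moment, N m; "opening": finger opening in m; "gripper_force": force on a finger pad.
Only numpy, scipy, OpenCV 4.12 (cv2) and the standard library are available. Lean on these libraries where they do the work, as an engineer would, in place of code of your own. Each camera call takes 0.05 s, during which the arm holds its last target. There are 200 camera calls.

## Task

Swing the fixture's hold-down bar up and right over until it rests open on its stop, then slide the cover plate out along its guides until it is well clear of the socket, and leave it lying flat in the guides. Then take the steel arbor that has two ears at its foot, set it ears-first into the keyed socket, push it fully down against the spring and turn it a quarter turn clockwise (seen from above) so that it stays locked down. Leave the other things on the bench where they are and do not lift the plate out of its guides.

Things in the scene. Friction and masses are not known exactly. Their poses are not given: they have to be found in the camera images.
- fixture: Steel weld fixture fixed on the bench: block from x -50 to +130, y -50 to +50 mm, top face (slide floor) 40 mm above the bench. Origin: on the bench below the socket's centre. x: the way the plate slides out; y: from the bar's hinge to its handle; z up. Guide rails along x at y = +-39 to +-50, 8 mm above the floor. Hinge cheeks at x 17 to 55, y -50 to -72, 62 mm high.
- socket (a point): Centre of the socket's mouth, in the slide floor, 40 mm above the bench, under the plate at the start. The mouth is a 34 mm square hole crossed by a straight slot 16 mm wide and 62 mm long along the fixture's y, through a lip 8 mm thick. Ears pushed below the lip can turn clockwise (from above) from the slot by about 95 degrees to a stop; the other way they soon jam.
- plunger (a joint): Travel (m, down) of the spring plunger in the socket, 20 mm brass disc, top 9 mm below the floor at 0, limit 0.011. It starts to yield at 8 N. With the arbor pushed fully down, collar on the floor and underside 19 mm below it, it reads 0.010 and pushes up with 13 N. A turned arbor is lifted against the lip, underside 16 mm below the floor; an unturned one to 9 mm.
- bar (a joint): Angle (rad) of the hold-down bar about a hinge along the fixture's x: 0 closed across the plate, about 1.5 upright, 2.3 at its stop, leaning well back beyond the hinge. No catch; 0.3 kg, swings freely: below about 1.4 it falls shut, above about 1.5 it falls open by itself.
- bar_hinge (a point): Point on the hinge axis at the bar's middle, fixed at fixture (36, -58, 53) mm. The bar is 16 mm wide (fixture x 28 to 44), 10 mm thick, its top 58 mm above the bench when closed, and reaches 116 mm from the hinge.
- bar_grip (a point): Middle of the bar's handle, a round rod 10 mm thick parallel to the hinge axis, 42 mm free between its two legs, 30 mm clear above the bar. It lies 100 mm along the bar from the hinge and 40 mm square off it (108 mm from the hinge axis); closed, at fixture (36, 42, 93) mm. The rod can turn between fingers that close lightly across it.
- plate: Loose steel cover plate 112 (its x) by 74 by 6 mm, 0.45 kg, on the slide floor between the guides (2 mm play each side), covering the socket. Axes parallel to the fixture's. Origin: centre of its underside, at fixture x = 30 mm at the start. Its inner edge lies 56 mm behind the origin. Well clear is 60 to 80 mm of travel; it may overhang the fixture's end, but past 95 mm it may fall off.
- plate_rib (a point): Middle of the top of a rib across the plate, 6 mm thick, 50 mm long, 10 mm above the plate's top face, at the plate's (-7, 0, 16) mm. It butts against the closed bar, so that the plate slides out (+x) only when the bar is up.
- plate_tab (a point): Middle of the top edge of the plate's upright tab, by which to pull it: 12 mm thick (along the slide), 40 mm wide, standing 32 mm above the plate's top face, at the plate's (48, 0, 38) mm.
- arbor: Loose steel arbor to fit, 0.4 kg, upright on the bench. Origin: centre of its underside. Round foot 30 mm across, 19 high, with two ears at its bottom, together 56 long (its x), 12 wide, 8 high; round collar 44 across, height 19 to 25; head 38 (x) by 24 mm (y, flats to grip), height 25 to 60; dark boss 20 across on top, to 66. Half a turn about z makes no difference.
- plain_arbor: Loose steel arbor exactly like the eared one (same foot, collar, flatted head) but with a plain round foot WITHOUT ears. Origin: centre of its underside. It is a bystander, to be left where it stands.
- sprocket: Loose steel hub: an upright open tube 38 mm across and 55 mm high with a toothed wheel about 70 mm across round its foot. Origin: centre of its underside. It is a bystander, to be left where it stands.
- hammer: Loose hammer, 240 mm long, lying on the bench. Origin near its middle. It is a bystander, to be left where it stands.
- brush: Loose brush, 200 mm long, lying on the bench. Origin near its middle. It is a bystander, to be left where it stands.
- angle: Loose dark steel angle bracket, 60 x 50 mm foot, 56 mm high. Origin: centre of its underside. It is a bystander, to be left where it stands.
- tin: Loose closed tin, 60 mm across, 90 mm high. Origin: centre of its underside. It is a bystander, to be left where it stands.
- spray: Loose spray can, 60 mm across, 190 mm high. Origin: centre of its underside. It is a bystander, to be left where it stands.
- post: Loose slim stand: aluminium rod on a 36 mm brass foot with a small black box on top, 126 mm high in all. Origin: centre of its underside. It is a bystander, to be left where it stands.
Not all that is in view belongs to the job. Leave any green, orange or purple look-alike of the arbor alone.

How it is judged:
On the way, in this order (a step that is already met when the one before it is completed fails the run):
1. the hold-down bar is swung over past 1.9 rad (value of joint bar above 1.9 rad), for 0.2 s.
2. the plate has been slid out by at least 50 mm and lies flat in its guides (x of plate in the frame of fixture between 0.08 and 0.125 m and z of plate in the frame of fixture between 0.036 and 0.044 m and angle between plate's own z axis and vertical below 0.1 rad), for 0.2 s.
3. the eared arbor stands in the socket, its ears in the slot (horizontal distance between arbor and socket below 0.006 m and z of arbor in the frame of fixture below 0.034 m and angle between arbor's own z axis and vertical below 0.12 rad), for 0.1 s.
At the end, for the whole second after the job is handed in: Bar open (over 1.9 rad); plate flat in its guides, 50 to 95 mm out; eared arbor upright in the socket, within 6 mm of its centre, its underside at least 12.5 mm below the slide floor, ears within 0.5 rad of the fixture's x; arbor and plate at rest (all of step 2 and value of joint bar above 1.9 rad and horizontal distance between arbor and socket below 0.006 m and z of arbor in the frame of fixture below 0.0275 m and angle between arbor's own z axis and vertical below 0.12 rad and angle between the x axis of arbor and the x axis of fixture, either way round below 0.5 rad and linear speed of each of arbor, plate below 0.02 m/s); the robot touches nothing.
It fails at once if a bystander is moved by more than 25 mm (distance of any of plain_arbor, sprocket, hammer, brush, angle, tin, spray, post from where it was at the start of the episode above 0.025 m).
It fails at once if the plate is lifted out of its guides (z of plate in the frame of fixture above 0.055 m).
It also fails if it takes over 72 s, if anything falls off the work surface, if the arm or the gripper's body presses on something with over 40 N, if the wrist force passes 120 N, or if a joint passes its speed limit or range.

## Working session

There is one attempt and no reset: what is moved stays moved. The work goes in short steps, Python scripts to look and compute and a tool call to move; the robot and the scene stay as the last step left them, time stands still between calls to the robot, and variables do not carry over. Pictures are saved under pics/ and viewed, at most 10 in all, crops included, and the job is handed in when it is done.

Besides the shell and the picture viewer there is one more tool, called as name(argument=value, ...) on one line, values as JSON. carry_out: Moves the arm, as the interface text tells. Its arguments: {"type":"object","properties":{"rows":{"type":"array"},"jaw":{"type":"number"},"force":{"type":"number"}},"required":["rows"]}

```bash
ls; mkdir -p pics; python3 - <<'E'
from plant import robot
import cv2
for n in("scene","top"):
    cv2.imwrite(f"pics/{n}0.png",robot.read_camera(n)[:,:,::-1]); m=robot.camera_model(n); print(n,m)
s=robot.read_state(); print(s, robot.grip_depth)
for n in("top","scene"):
  for t in("fixture","bar","bar_grip","plate","plate_tab","arbor","plain_arbor"):
    r=robot.outline_of(n,t); print(n,t,[(round(d["conf"],2),[int(v) for v in d["pixel"]],int(d["pixels"].sum())) for d in r][:4])
E
```

```text
pics
scene {'fx': 439.0523337118894, 'fy': 439.0523337118894, 'cx': 310.6700766102901, 'cy': 193.27777651964212, 'R': array([[ 0.28771559,  0.95750416,  0.02013772],
       [ 0.72517288, -0.20407259, -0.65763111],
       [-0.62557497,  0.20381405, -0.75307091]]), 't': array([-0.20758778, -0.32031963,  1.6615412 ])}
top {'fx': 460.15593328526114, 'fy': 460.15593328526114, 'cx': 321.21428845603805, 'cy': 195.87761477472912, 'R': array([[-0.01283892, -0.99980896, -0.01473802],
       [-0.99185216,  0.01460226, -0.12655459],
       [ 0.12674562,  0.01299312, -0.99185015]]), 't': array([0.06936695, 0.55604762, 1.04968801])}
{'t': 0.1, 'q': array([-1.30641319e+00,  1.31073500e-01,  1.48915835e+00, -5.17415308e-05,
        1.52300238e+00, -8.53927081e-02]), 'dq': array([ 0.00058077,  0.00014232, -0.00413585, -0.00081911,  0.0007127 ,
       -0.00035948]), 'joint_torque': array([ 1.80494451e-03, -5.61337924e+01, -4.93095446e+01,  7.70460838e-02,
        2.91342137e-02, -7.80715004e-05]), 'tool_pos': array([ 0.20548525, -0.56317306,  0.21770621]), 'orientation': array([-3.09206473e+00, -5.463
[... 384 characters left out ...]
[(0.66, [331, 209], 1293)]
top plate_tab [(0.58, [336, 210], 1220), (0.28, [207, 208], 331)]
top arbor [(0.89, [164, 191], 367), (0.61, [169, 230], 362), (0.53, [206, 208], 371), (0.52, [247, 181], 323)]
top plain_arbor [(0.87, [480, 230], 317), (0.61, [326, 214], 416), (0.35, [321, 212], 2235)]
scene fixture [(0.71, [306, 208], 1812), (0.35, [303, 197], 632)]
scene bar [(0.63, [307, 189], 359)]
scene bar_grip [(0.78, [309, 187], 391)]
scene plate [(0.81, [305, 198], 652), (0.68, [192, 258], 457)]
scene plate_tab [(0.62, [305, 198], 681)]
scene arbor [(0.85, [374, 205], 260), (0.8, [430, 187], 267), (0.68, [275, 188], 316), (0.67, [397, 187], 264)]
scene plain_arbor [(0.51, [182, 215], 248)]
```

```bash
python3 - <<'E'
import cv2
a=cv2.imread("pics/top0.png")[100:300,120:520]; cv2.imwrite("pics/t1.png",cv2.resize(a,(800,400),interpolation=cv2.INTER_CUBIC))
a=cv2.imread("pics/scene0.png")[130:290,150:450]; cv2.imwrite("pics/s1.png",cv2.resize(a,(800,427),interpolation=cv2.INTER_CUBIC))
E
```

```text
(no output)
```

View pics/t1.png

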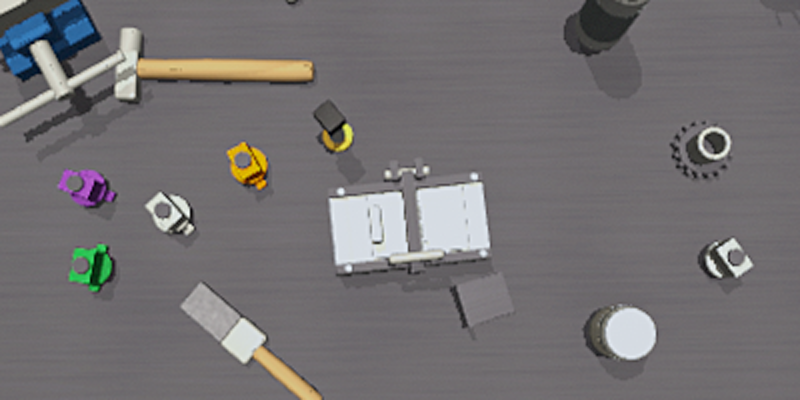

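View pics/s1.png

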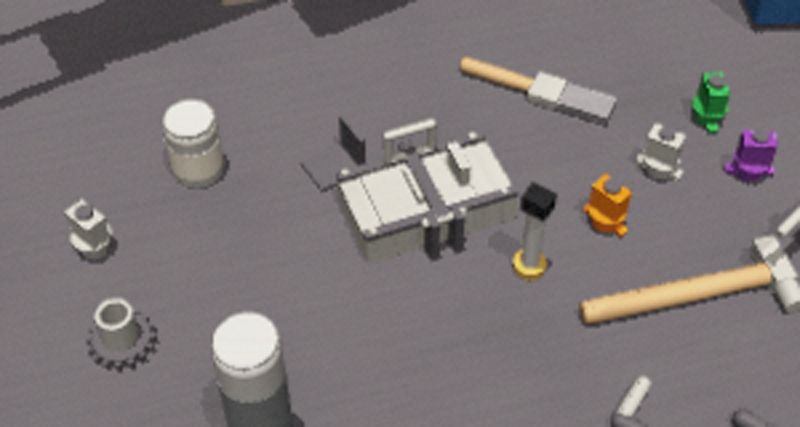

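The top view shows five arbor-like things: purple (164,191), green (169,230), orange (247,181), bare steel (206,208) with an ear at about (215,215), and plain steel (480,230). I choose the steel one at (206,208). The fixture is at about (324,212). Its tab is on the left (+y world) and its hinge is at the top (+x world). Next I take a close crop of the fixture and the chosen arbor.

```bash
python3 - <<'E'
import cv2,numpy as np
t=cv2.imread("pics/top0.png");s=cv2.imread("pics/scene0.png")
def c(a,x,y,w,h,k):
    o=cv2.resize(a[y:y+h,x:x+w],None,fx=k,fy=k,interpolation=cv2.INTER_CUBIC)
    for i in range(0,w,10): cv2.putText(o,str(x+i),(i*k,8),0,.3,(0,255,255),1); cv2.line(o,(i*k,10),(i*k,16),(0,255,255),1)
    for i in range(0,h,10): cv2.putText(o,str(y+i),(0,i*k+4),0,.3,(0,255,255),1)
    return o
F=c(t,275,175,100,70,8); cv2.imwrite("pics/f1.png",F)
A=c(t,190,190,40,40,10);B=c(s,380,165,40,40,10);cv2.imwrite("pics/a1.png",np.hstack([A,B]))
E
```

```text
(no output)
```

View pics/f1.png

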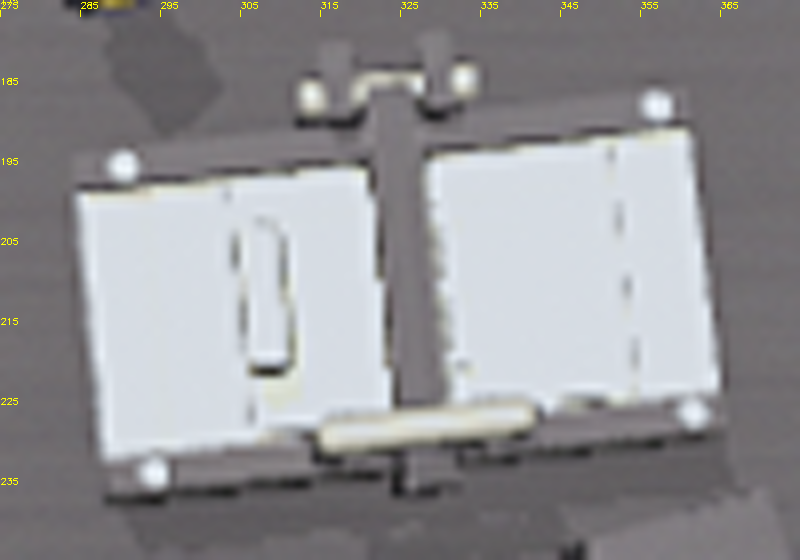

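View pics/a1.png

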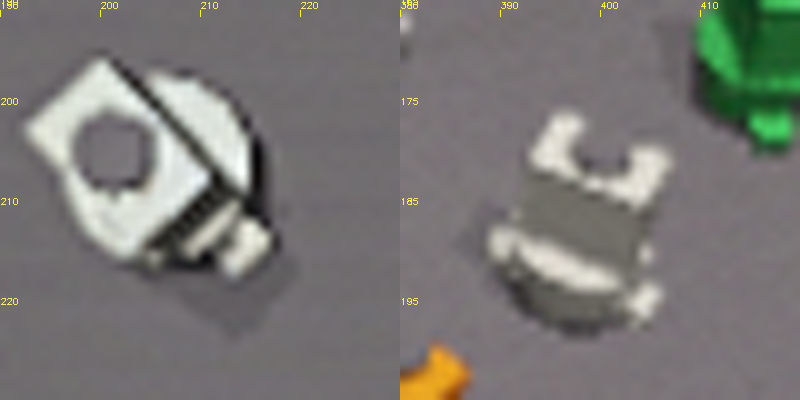

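The close crop confirms the steel arbor at top (206,208) has an ear, at (215,214). Next I fit the poses.

```bash
cat > h.py <<'E'
import numpy as np,cv2
from scipy.optimize import least_squares
from scipy.spatial.transform import Rotation as Ro
from plant import robot
CM={n:robot.camera_model(n) for n in("top","scene")}
def proj(P,n):
    m=CM[n]; c=np.atleast_2d(P)@m["R"].T+m["t"]; return np.c_[m["fx"]*c[:,0]/c[:,2]+m["cx"],m["fy"]*c[:,1]/c[:,2]+m["cy"]]
def wld(p,P):
    P=np.atleast_2d(P)/1000.; c,s=np.cos(p[2]),np.sin(p[2])
    return np.c_[p[0]+c*P[:,0]-s*P[:,1],p[1]+s*P[:,0]+c*P[:,1],P[:,2]]
def fit(p0,obs): # obs: list (cam, pts_mm, pix)
    f=lambda p:np.concatenate([(proj(wld(p,P),n)-np.array(x)).ravel() for n,P,x in obs])
    r=least_squares(f,p0,loss="soft_l1",x_scale=[.01,.01,.1]); return r.x,f(r.x).reshape(-1,2)
def crop(a,x,y,w,h,k): return cv2.resize(a[y:y+h,x:x+w],None,fx=k,fy=k,interpolation=cv2.INTER_CUBIC)
def uncrop(U,x,y,k): return np.array([x,y])+(np.array(U)+.5)/k-.5
E
cat > m.py <<'E'
from h import *
for n in CM: print(n,"cam at",-CM[n]["R"].T@CM[n]["t"])
U=uncrop([[75,192],[690,130],[720,388],[104,460]],275,175,8)
P=[[130,-39,40],[-50,-39,40],[-50,39,44],[130,39,44]]
pf,r=fit([.5,0,1.6],[("top",P,U)]); print(pf,r.round(2).tolist())
a=uncrop([[102,58],[28,130],[212,178]],190,190,10)
Pa=[[-19,12,60],[-19,-12,60],[19,12,60]]
pa,r=fit([.5,.2,-2.4],[("top",Pa,a)]); print(pa,r.round(2).tolist())
# ear tips etc overlay
t=cv2.imread("pics/top0.png");s=cv2.imread("pics/scene0.png")
def draw(img,n,p,segs,x,y,w,h,k):
    o=crop(img,x,y,w,h,k)
    for S in segs:
        q=((proj(wld(p,S),n)-[x,y]+.5)*k-.5).round().astype(int)
        cv2.polylines(o,[q.reshape(-1,1,2)],False,(0,0,255),1)
    return o
th=np.linspace(0,2*np.pi,40)
circ=lambda r,z:np.c_[r*np.cos(th),r*np.sin(th),z+0*th]
box=lambda x0,x1,y0,y1,z:[[x0,y0,z],[x1,y0,z],[x1,y1,z],[x0,y1,z],[x0,y0,z]]
F=[box(-50,130,-50,50,48),box(-50,130,-39,39,40),box(72,84,-20,20,84),box(28,44,-58,58,58),box(20,26,-25,25,62),[[15,42,93],[57,42,93]]]
A=[box(-19,19,-12,12,60),circ(10,66),circ(22,25),box(-28,28,-6,6,8)]
f1=draw(t,"top",pf,F,275,175,100,70,6);f2=draw(s,"scene",pf,F,265,165,95,70,6)[:,:200*6]
a1=draw(t,"top",pa,A,190,190,40,40,8);a2=draw(s,"scene",pa,A,380,165,40,40,8)
f=cv2.resize(np.hstack([f1[:, :600],f2[:,:570]]),(800,288))
cv2.imwrite("pics/ov1.png",np.vstack([f,np.hstack([cv2.resize(a1,(300,300)),cv2.resize(a2,(300,300)),np.zeros((300,200,3),np.uint8)])]))
E
python3 m.py
```

```text
top cam at [0.41936428 0.04759543 1.11252593]
scene cam at [ 1.33143193 -0.20524774  1.04478653]
[0.52421056 0.01526537 1.66593909] [[0.42, 0.27], [-0.34, -0.31], [0.02, 0.3], [-0.09, -0.27]]
[ 0.5369246   0.33818685 -2.39557237] [[0.15, 0.09], [-0.19, -0.01], [0.04, -0.08]]
```

View pics/ov1.png

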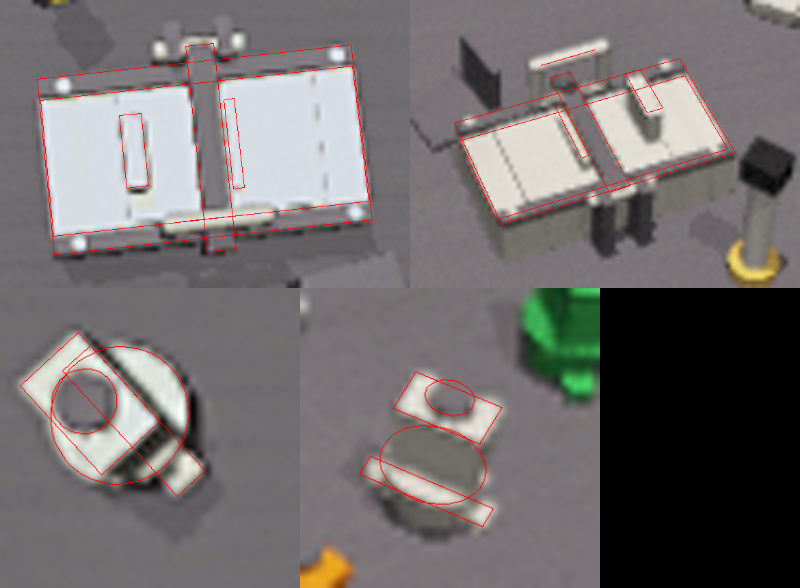

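Both overlays fit within about 1 px, so the sizes check out. I'll add a helper that converts fixture-frame targets into tool-frame shifts.

```bash
cat >> h.py <<'E'
PF=np.array([0.52421,0.01527,1.66594]); PA=np.array([0.53692,0.33819,-2.39557])
def to(P,psi,frame=PF):
    """tool-frame shift (m) and rotvec (deg) from measured pose to TCP at P mm of frame, tool down, tool x at yaw psi deg"""
    s=robot.read_state(); R=Ro.from_rotvec(s["orientation"]); w=wld(frame,P)[0]
    T=Ro.from_euler("z",psi,degrees=True)*Ro.from_rotvec([np.pi,0,0])
    print("shift",(R.inv().apply(w-s["tool_pos"])).round(4),"turn",(R.inv()*T).as_rotvec(degrees=True).round(1),"world",w.round(4))
def st():
    s=robot.read_state(); R=Ro.from_rotvec(s["orientation"]).as_matrix(); d=s["tool_pos"][:2]-PF[:2]; c,n=np.cos(PF[2]),np.sin(PF[2])
    print("t",s["t"],"fix",(1000*np.r_[c*d[0]+n*d[1],-n*d[0]+c*d[1],s["tool_pos"][2]]).round(1),"psi",np.degrees(np.arctan2(R[1,0],R[0,0])).round(1),"q6",s["q"][5].round(2),"F",s["force"].round(1),"op",s["opening"].round(4),"gf",s["gripper_force"])
E
python3 - <<'E'
from h import *
st(); to([36,42,150],95.45)
# post foot on bench
m=CM["top"]; px=np.array([290,168]); d=m["R"].T@np.r_[(px-[m["cx"],m["cy"]])/m["fx"],1]; c=-m["R"].T@m["t"]; w=c-d*c[2]/d[2]
e=w[:2]-PF[:2]; cc,n=np.cos(PF[2]),np.sin(PF[2]); print("post fix",cc*e[0]+n*e[1],-n*e[0]+cc*e[1])
E
```

```text
Traceback (most recent call last):
  File "h.py", line 24, in st
    print("t",s["t"],"fix",(1000*np.r_[c*d[0]+n*d[1],-n*d[0]+c*d[1],s["tool_pos"][2]]).round(1),"psi",np.degrees(np.arctan2(R[1,0],R[0,0])).round(1),"q6",s["q"][5].round(2),"F",s["force"].round(1),"op",s["opening"].round(4),"gf",s["gripper_force"])
                                                                                                                                                                                                          ^^^^^^^^^^^^^^^^^^
AttributeError: 'float' object has no attribute 'round'
```

```bash
sed -i 's/s\["opening"\].round(4)/round(s["opening"],4)/; s/s\["q"\]\[5\].round(2)/round(s["q"][5],2)/' h.py
python3 - <<'E'
from h import *
st(); to([36,42,150],95.45)
m=CM["top"]; px=np.array([290,168]); d=m["R"].T@np.r_[(px-[m["cx"],m["cy"]])/m["fx"],1]; c=-m["R"].T@m["t"]; w=c-d*c[2]/d[2]
e=w[:2]-PF[:2]; cc,n=np.cos(PF[2]),np.sin(PF[2]); print("post fix",cc*e[0]+n*e[1],-n*e[0]+cc*e[1])
E
```

```text
t 0.8 fix [-546.1  372.1  218.7] psi 20.0 q6 -0.09 F [0.4 0.1 0.4] op 0.0933 gf 0.0
shift [ 0.4661 -0.4802  0.0686] turn [  0.    0.  -75.4] world [0.479  0.0471 0.15  ]
post fix 0.11199734110163578 -0.118730549442781
```

carry_out(rows=[[0.042,-0.044,0,0,0,-8],[0.084,-0.087,0,0,0,-16],[0.126,-0.13,0,0,0,-24],[0.168,-0.173,0,0,0,-32],[0.21,-0.216,0,0,0,-40],[0.252,-0.26,0,0,0,-48],[0.295,-0.304,0,0,0,-56],[0.338,-0.348,0,0,0,-64],[0.381,-0.392,0.01,0,0,-72],[0.424,-0.437,0.03,0,0,-75.4],[0.466,-0.48,0.05,0,0,-75.4],[0.466,-0.48,0.069,0,0,-75.4]], jaw=90, force=6)

```text
t: 2.3
tool_pos: [0.4798, 0.0507, 0.1492]
orientation: [-2.108, -2.33, -0.002]
force: [-0.5, -0.5, -0.8]
opening: 0.0603
gripper_force: 0.0
```

```bash
python3 - <<'E'
from h import *
st(); to([36,42,74],95.45)
E
```

```text
t 2.3 fix [ 39.5  40.9 149.2] psi 95.7 q6 -0.1 F [-0.5 -0.5 -0.8] op 0.0603 gf 0.0
shift [-0.0035 -0.0012  0.0752] turn [ 0.  -0.   0.3] world [0.479  0.0471 0.074 ]
```

carry_out(rows=[[0,0,0,0,0,0],[0,0,0.025,0,0,0],[0,0,0.05,0,0,0],[0,0,0.075,0,0,0],[0,0,0.075,0,0,0]])

```text
t: 2.92
tool_pos: [0.4776, 0.0461, 0.0739]
orientation: [-2.114, -2.321, 0.003]
force: [-1.2, -0.6, -0.4]
opening: 0.0606
gripper_force: 0.0
```

carry_out(rows=[[0,0,0,0,0,0],[0,0,0,0,0,0],[0,0,0,0,0,0],[0,0,0,0,0,0],[0,0,0,0,0,0]], jaw=255)

```text
t: 3.55
tool_pos: [0.4789, 0.047, 0.0747]
orientation: [2.113, 2.324, 0.0]
force: [-0.5, 0.4, 0.1]
opening: 0.0146
gripper_force: 0.0
```

```bash
python3 - <<'E'
from h import *
st()
for b in range(5,125,5):
    a=np.radians(b)+.3805; print(b,(np.array([-58+107.7*np.cos(a)-42,53+107.7*np.sin(a)-93])).round(0),end=" ")
E
```

```text
t 3.55 fix [35.9 42.  74.7] psi 95.4 q6 -0.1 F [-0.5  0.4  0.1] op 0.0146 gf 0.0
5 [-4.  9.] 10 [-8. 17.] 15 [-14.  25.] 20 [-20.  32.] 25 [-26.  39.] 30 [-33.  45.] 35 [-41.  50.] 40 [-49.  55.] 45 [-58.  59.] 50 [-66.  62.] 55 [-75.  65.] 60 [-85.  67.] 65 [-94.  68.] 70 [-103.   68.] 75 [-113.   67.] 80 [-122.   65.] 85 [-131.   63.] 90 [-140.   60.] 95 [-149.   56.] 100 [-157.   52.] 105 [-165.   46.] 110 [-172.   40.] 115 [-179.   34.] 120 [-185.   27.]
```

carry_out(rows=[[0,0,0,0,0,0],[0,0,0,0,0,0],[0,0,0,0,0,0],[0,0.004,-0.009,0,0,0],[0,0.008,-0.017,0,0,0],[0,0.014,-0.025,0,0,0],[0,0.02,-0.032,0,0,0],[0,0.026,-0.039,0,0,0],[0,0.033,-0.045,0,0,0],[0,0.041,-0.05,0,0,0],[0,0.049,-0.055,0,0,0],[0,0.058,-0.059,0,0,0]])

```text
t: 5.05
tool_pos: [0.5376, 0.0525, 0.1349]
orientation: [2.113, 2.324, 0.001]
force: [-4.0, 0.1, 3.5]
opening: 0.0101
gripper_force: 6.0
```

```bash
python3 - <<'E'
from h import *
st(); cv2.imwrite("pics/b1.png",crop(robot.read_camera("scene")[:,:,::-1],250,110,130,130,4))
E
```

```text
t 5.05 fix [ 35.8 -16.8 134.9] psi 95.4 q6 -0.09 F [-4.   0.1  3.5] op 0.0101 gf 6.000927686691284
```

View pics/b1.png

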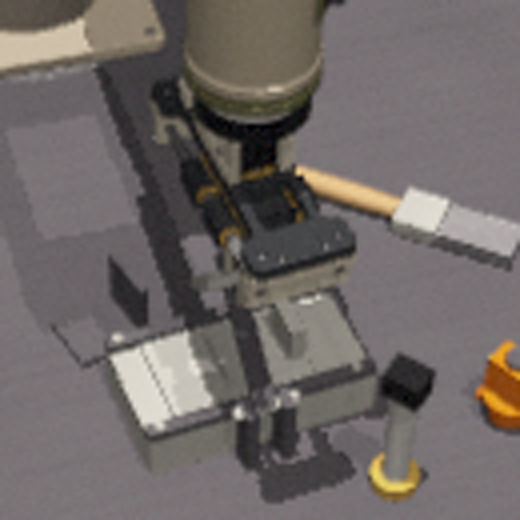

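The fingers hold the rod (opening 10.1 mm) and the bar is part-way up. I carry on along the arc.

carry_out(rows=[[0,0.008,-0.003,0,0,0],[0,0.017,-0.006,0,0,0],[0,0.027,-0.008,0,0,0],[0,0.036,-0.009,0,0,0],[0,0.045,-0.009,0,0,0],[0,0.055,-0.008,0,0,0],[0,0.064,-0.006,0,0,0],[0,0.073,-0.004,0,0,0],[0,0.082,-0.001,0,0,0],[0,0.091,0.003,0,0,0],[0,0.099,0.007,0,0,0],[0,0.107,0.013,0,0,0]])

```text
t: 6.6
tool_pos: [0.6438, 0.0627, 0.1203]
orientation: [2.113, 2.324, 0.0]
force: [0.5, -0.3, -0.6]
opening: 0.0098
gripper_force: 6.0
```

carry_out(rows=[[0,0.003,0.002,0,0,0],[0,0.007,0.006,0,0,0],[0,0.007,0.006,0,0,0]])

```text
t: 6.98
tool_pos: [0.6504, 0.0633, 0.1144]
orientation: [2.113, 2.324, 0.0]
force: [2.4, -0.3, -1.6]
opening: 0.0099
gripper_force: 6.0
```

carry_out(rows=[[0,0,0,0,0,0],[0,0,0,0,0,0],[0,0,-0.01,0,0,0],[0,0,-0.02,0,0,0],[0,0,-0.035,0,0,0],[0,0,-0.055,0,0,0],[0,0,-0.075,0,0,0],[0,0,-0.095,0,0,0],[0,0,-0.095,0,0,0]], jaw=195)

```text
t: 8.1
tool_pos: [0.6516, 0.0633, 0.2128]
orientation: [2.111, 2.322, 0.005]
force: [-0.1, -0.2, -0.5]
opening: 0.0223
gripper_force: 0.0
```

```bash
python3 - <<'E'
from h import *
st(); to([78,0,100],185.45); cv2.imwrite("pics/b2.png",crop(robot.read_camera("scene")[:,:,::-1],250,110,130,130,4))
E
```

```text
t 8.1 fix [  35.7 -131.4  212.8] psi 95.4 q6 -0.08 F [-0.1 -0.2 -0.5] op 0.0223 gf 0.0
shift [ 0.0423 -0.1319  0.1122] turn [  0.2   0.2 -90. ] world [0.5168 0.0929 0.1   ]
```

View pics/b2.png

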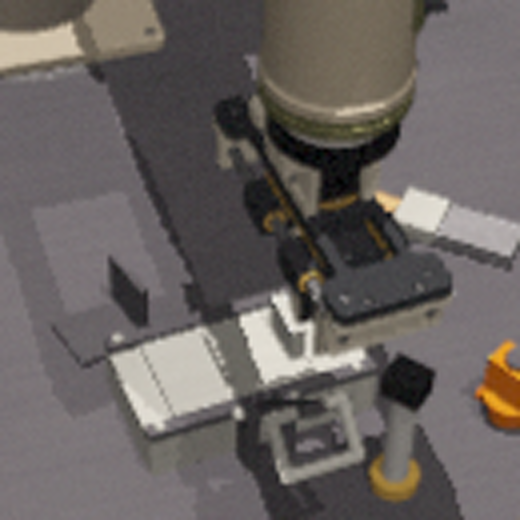

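The bar is lying open: its handle shows behind the hinge at scene pixel (327,218). Now the tab.

carry_out(rows=[[0.004,-0.013,0,0,0,-9],[0.008,-0.027,0,0,0,-18],[0.013,-0.041,0,0,0,-27],[0.017,-0.055,0,0,0,-36],[0.022,-0.069,0,0,0,-45],[0.026,-0.082,0,0,0,-54],[0.03,-0.095,0,0,0,-63],[0.034,-0.107,0,0,0,-72],[0.038,-0.12,0.02,0,0,-81],[0.042,-0.132,0.05,0,0,-90],[0.042,-0.132,0.08,0,0,-90],[0.042,-0.132,0.1,0,0,-90]], jaw=90)

```text
t: 9.65
tool_pos: [0.5129, 0.0925, 0.1068]
orientation: [0.149, -3.134, 0.0]
force: [-0.7, 0.1, 0.9]
opening: 0.0601
gripper_force: 0.0
```

carry_out(rows=[[0,0,0,0,0,0],[0,0,0,0,0,0]])

```text
t: 9.9
tool_pos: [0.5149, 0.0926, 0.11]
orientation: [-0.149, 3.138, 0.0]
force: [0.0, 0.2, 0.8]
opening: 0.0603
gripper_force: 0.0
```

```bash
python3 - <<'E'
from h import *
st(); to([78,0,55],185.45)
E
```

```text
t 9.9 fix [ 77.8   1.9 110. ] psi -174.6 q6 -1.59 F [0.  0.2 0.8] op 0.0603 gf 0.0
shift [-0.0019  0.0002  0.055 ] turn [ 0.  0. -0.] world [0.5168 0.0929 0.055 ]
```

carry_out(rows=[[0,0,0.02,0,0,0],[0,0,0.038,0,0,0],[0,0,0.055,0,0,0],[0,0,0.055,0,0,0]])

```text
t: 10.4
tool_pos: [0.5133, 0.0924, 0.0528]
orientation: [0.149, -3.135, 0.0]
force: [-0.5, 0.1, -0.7]
opening: 0.0602
gripper_force: 0.0
```

carry_out(rows=[[0,0,0,0,0,0],[0,0,0,0,0,0],[0,0,0,0,0,0],[0,0,0,0,0,0],[0,0,0,0,0,0],[0,0,0,0,0,0],[0,0,0,0,0,0],[0,0,0,0,0,0]], jaw=255, force=20)

```text
t: 11.4
tool_pos: [0.5148, 0.0926, 0.0547]
orientation: [-0.149, 3.138, 0.0]
force: [-0.1, 1.0, 0.5]
opening: 0.0119
gripper_force: 20.0
```

carry_out(rows=[[0,0.005,0,0,0,0],[0,0.012,0,0,0,0],[0,0.02,0,0,0,0],[0,0.028,0,0,0,0],[0,0.036,0,0,0,0],[0,0.044,0,0,0,0],[0,0.052,0,0,0,0],[0,0.06,0,0,0,0],[0,0.066,0,0,0,0],[0,0.07,0,0,0,0],[0,0.07,0,0,0,0]])

```text
t: 12.78
tool_pos: [0.5081, 0.163, 0.0547]
orientation: [-0.15, 3.138, 0.001]
force: [0.2, -0.7, 3.7]
opening: 0.0119
gripper_force: 20.0
```

```bash
python3 - <<'E'
from h import *
st()
E
```

```text
t 12.775 fix [148.6   2.   54.7] psi -174.5 q6 -1.45 F [ 0.2 -0.7  3.7] op 0.0119 gf 20.00145435333252
```

carry_out(rows=[[0,0,0,0,0,0],[0,0,0,0,0,0],[0,0,0,0,0,0],[0,0,0,0,0,0],[0,0,-0.03,0,0,0],[0,0,-0.07,0,0,0],[0,0,-0.11,0,0,0],[0,0,-0.11,0,0,0],[0,0,-0.11,0,0,0]], jaw=110)

```text
t: 13.9
tool_pos: [0.5079, 0.1622, 0.1641]
orientation: [0.149, -3.138, 0.0]
force: [-0.5, -0.3, -0.2]
opening: 0.053
gripper_force: 0.0
```

```bash
python3 - <<'E'
from h import *
st(); to([0,0,110],np.degrees(PA[2]),PA)
cv2.imwrite("pics/top2.png",robot.read_camera("top")[:,:,::-1])
for t in("plate",): print([(round(d["conf"],2),d["pixel"]) for d in robot.outline_of("top",t)])
E
```

```text
t 13.9 fix [147.8   2.3 164.1] psi -174.6 q6 -1.45 F [-0.5 -0.3 -0.2] op 0.053 gf 0.0
shift [-0.0456  0.1724  0.0541] turn [  0.   -0.  -37.3] world [0.5369 0.3382 0.11  ]
[(0.76, [314.3, 221.8])]
```

carry_out(rows=[[-0.008,0.03,0,0,0,-7],[-0.016,0.06,0,0,0,-14],[-0.024,0.09,0,0,0,-21],[-0.032,0.12,0,0,0,-28],[-0.04,0.15,0.01,0,0,-34],[-0.046,0.172,0.03,0,0,-37.3],[-0.046,0.172,0.054,0,0,-37.3],[-0.046,0.172,0.054,0,0,-37.3],[-0.046,0.172,0.054,0,0,-37.3]])

```text
t: 15.12
tool_pos: [0.5375, 0.3375, 0.1106]
orientation: [1.144, -2.925, 0.0]
force: [0.3, -0.9, 0.9]
opening: 0.0527
gripper_force: 0.0
```

```bash
python3 - <<'E'
from h import *
st(); to([0,0,30],np.degrees(PA[2]),PA)
a=robot.read_camera("scene")[:,:,::-1];b=robot.read_camera("top")[:,:,::-1]
cv2.imwrite("pics/g1.png",np.hstack([crop(a,365,130,70,90,5),crop(b,270,165,90,90,5)]))
E
```

```text
t 15.125 fix [319.5 -43.8 110.6] psi -137.3 q6 -1.84 F [ 0.3 -0.9  0.9] op 0.0527 gf 0.0
shift [-0.0001  0.0008  0.0806] turn [ 0. -0. -0.] world [0.5369 0.3382 0.03  ]
```

View pics/g1.png

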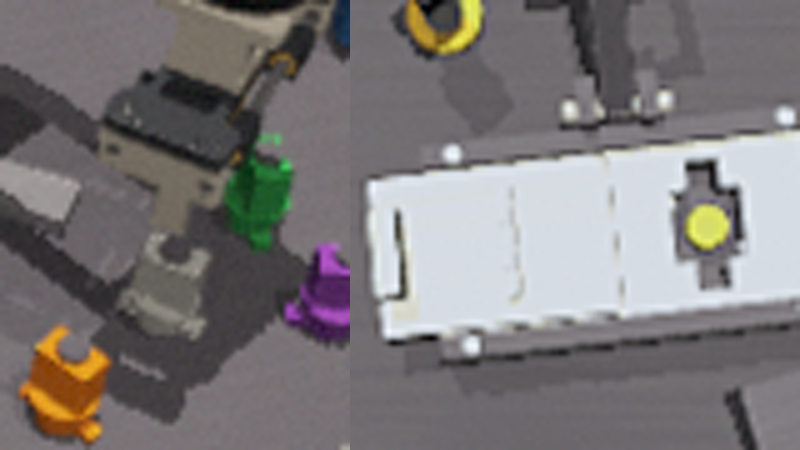

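The plate is out. The socket and its brass plunger are visible at top pixel (341,210). The open fingers are above the steel arbor. I descend and grip.

carry_out(rows=[[0,0,0.02,0,0,0],[0,0,0.04,0,0,0],[0,0,0.06,0,0,0],[0,0,0.08,0,0,0],[0,0,0.08,0,0,0],[0,0,0.08,0,0,0]])

```text
t: 15.98
tool_pos: [0.5378, 0.338, 0.0309]
orientation: [-1.145, 2.925, 0.0]
force: [-0.5, -0.7, 0.4]
opening: 0.0526
gripper_force: 0.0
```

```bash
python3 - <<'E'
from h import *
st(); b=cv2.cvtColor(cv2.imread("pics/g1.png"),cv2.COLOR_BGR2HSV)
m=cv2.inRange(b,(20,90,120),(40,255,255)); m[:,:600]=0; m[:120]=0
ys,xs=np.nonzero(m); px=uncrop([xs.mean()-350,ys.mean()],270,165,5); print("brass",px,len(xs),"pred",proj(wld(PF,[0,0,31]),"top"))
E
```

```text
t 15.975 fix [320.  -44.2  30.9] psi -137.3 q6 -1.84 F [-0.5 -0.7  0.4] op 0.0526 gf 0.0
brass [340.94741036 209.91686587] 1506 pred [[341.09965058 209.61497022]]
```

carry_out(rows=[[0,0,0,0,0,0],[0,0,0,0,0,0],[0,0,0,0,0,0],[0,0,0,0,0,0],[0,0,0,0,0,0],[0,0,0,0,0,0],[0,0,0,0,0,0]], jaw=255, force=50)

```text
t: 16.85
tool_pos: [0.5378, 0.3382, 0.0311]
orientation: [-1.145, 2.925, 0.0]
force: [-1.6, 1.1, 4.9]
opening: 0.0238
gripper_force: 50.0
```

carry_out(rows=[[0,0,-0.01,0,0,0],[0,0,-0.03,0,0,0],[0,0,-0.06,0,0,0],[0,0,-0.09,0,0,0],[0,0,-0.12,0,0,0],[0,0,-0.12,0,0,0]])

```text
t: 17.6
tool_pos: [0.5398, 0.3389, 0.1551]
orientation: [-1.142, 2.919, 0.001]
force: [0.1, 0.8, -3.6]
opening: 0.0239
gripper_force: 50.0
```

```bash
python3 - <<'E'
from h import *
st(); to([-0.2,0.3,150],185.45)
E
```

```text
t 17.6 fix [320.7 -46.3 155.1] psi -137.3 q6 -1.84 F [ 0.1  0.8 -3.6] op 0.0239 gf 49.98927354812622
shift [ 0.2315 -0.2271  0.004 ] turn [ 0.   0.4 37.3] world [0.5239 0.015  0.15  ]
```

carry_out(rows=[[0.024,-0.023,0,0,0,4],[0.048,-0.047,0,0,0,8],[0.072,-0.07,0,0,0,12],[0.096,-0.094,0,0,0,16],[0.12,-0.118,0,0,0,20],[0.144,-0.142,0,0,0,24],[0.168,-0.165,0,0,0,28],[0.192,-0.189,0,0,0,32],[0.215,-0.212,0,0,0,35],[0.2305,-0.227,0,0,0,37.3],[0.2305,-0.227,0,0,0,37.3],[0.2305,-0.227,0,0,0,37.3]])

```text
t: 19.1
tool_pos: [0.5219, 0.0151, 0.1498]
orientation: [0.15, -3.137, -0.001]
force: [-0.1, 0.7, -4.2]
opening: 0.0235
gripper_force: 50.0
```

carry_out(rows=[[0,0,0.02,0,0,0],[0,0,0.035,0,0,0],[0,0,0.045,0,0,0],[0,0,0.045,0,0,0],[0,0,0.045,0,0,0],[0,0,0.045,0,0,0]])

```text
t: 19.85
tool_pos: [0.523, 0.0147, 0.1065]
orientation: [-0.149, 3.137, -0.0]
force: [-0.2, 0.6, -2.8]
opening: 0.0232
gripper_force: 50.0
```

```bash
python3 - <<'E'
from h import *
st(); to([-0.2,0.3,100],185.45)
a=robot.read_camera("scene")[:,:,::-1];b=robot.read_camera("top")[:,:,::-1]
cv2.imwrite("pics/raw_s.png",a)
cv2.imwrite("pics/i1.png",crop(a,255,150,80,75,8))
E
```

```text
t 19.85 fix [ -0.5   1.3 106.5] psi -174.6 q6 -1.74 F [-0.2  0.6 -2.8] op 0.0232 gf 49.98920381069183
shift [-0.001   0.0003  0.0065] turn [-0.   0.1 -0. ] world [0.5239 0.015  0.1   ]
```

View pics/i1.png

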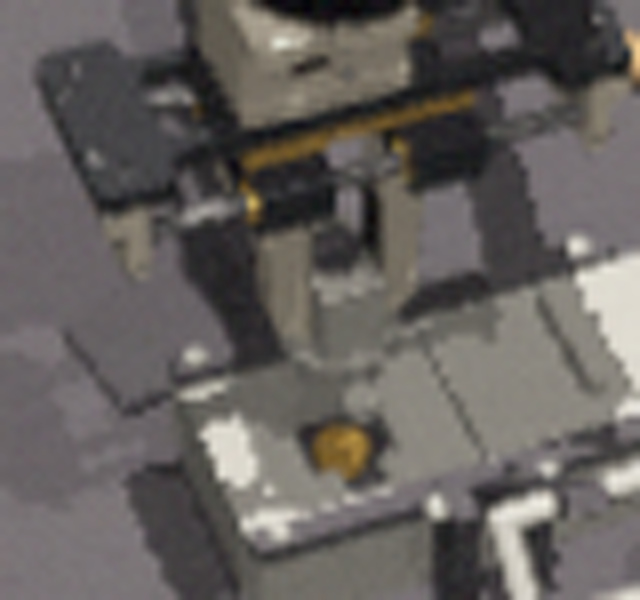

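carry_out(rows=[[-0.001,0,0.01,0,0,0],[-0.001,0,0.02,0,0,0],[-0.001,0,0.029,0,0,0],[-0.001,0,0.029,0,0,0],[-0.001,0,0.029,0,0,0]])

```text
t: 20.58
tool_pos: [0.5234, 0.0148, 0.0767]
orientation: [0.149, -3.138, -0.0]
force: [-0.1, 0.2, -3.5]
opening: 0.0242
gripper_force: 50.0
```

```bash
python3 - <<'E'
from h import *
st(); to([-0.2,0.3,60],185.45)
E
```

```text
t 20.575 fix [-0.4  0.8 76.7] psi -174.6 q6 -1.74 F [-0.1  0.2 -3.5] op 0.0242 gf 49.98930215835571
shift [-0.0005  0.0002  0.0167] turn [ 0. -0. -0.] world [0.5239 0.015  0.06  ]
```

carry_out(rows=[[-0.0004,0,0.003,0,0,0],[-0.0004,0,0.006,0,0,0],[-0.0004,0,0.009,0,0,0],[-0.0004,0,0.011,0,0,0],[-0.0004,0,0.011,0,0,0]])

```text
t: 21.2
tool_pos: [0.5236, 0.0148, 0.0654]
orientation: [0.149, -3.138, -0.0]
force: [0.1, -0.3, -3.7]
opening: 0.0238
gripper_force: 50.0
```

The underside is below the floor with no added force, so the ears are in the slot. Now I press down.

carry_out(rows=[[0,0,0.003,0,0,0],[0,0,0.005,0,0,0],[0,0,0.007,0,0,0],[0,0,0.009,0,0,0],[0,0,0.011,0,0,0],[0,0,0.0125,0,0,0],[0,0,0.0135,0,0,0],[0,0,0.0135,0,0,0]])

```text
t: 22.2
tool_pos: [0.5242, 0.0148, 0.0531]
orientation: [-0.149, 3.137, -0.0]
force: [-4.7, 0.1, 8.2]
opening: 0.0236
gripper_force: 50.0
```

carry_out(rows=[[0.0006,0,0.0006,0,0,0],[0.0006,0,0.001,0,0,0],[0.0006,0,0.001,0,0,8],[0.0006,0,0.001,0,0,16],[0.0006,0,0.001,0,0,24],[0.0006,0,0.001,0,0,32],[0.0006,0,0.001,0,0,32]])

```text
t: 23.08
tool_pos: [0.525, 0.0145, 0.053]
orientation: [0.724, 3.053, 0.001]
force: [-1.9, -0.9, 7.1]
opening: 0.0234
gripper_force: 50.0
```

```bash
python3 - <<'E'
from h import *
st(); print(robot.read_state()["wrist_torque"])
E
```

```text
t 23.075 fix [-0.9 -0.8 53. ] psi 153.3 q6 -1.17 F [-1.9 -0.9  7.1] op 0.0234 gf 49.99900460243225
[-0.09191155  0.10408191 -0.01843145]
```

carry_out(rows=[[0,0,0,0,0,8],[0,0,0,0,0,16],[0,0,0,0,0,24],[0,0,0,0,0,32],[0,0,0,0,0,40],[0,0,0,0,0,48],[0,0,0,0,0,54],[0,0,0,0,0,58],[0,0,0,0,0,58],[0,0,0,0,0,58]])

```text
t: 24.32
tool_pos: [0.5251, 0.0144, 0.053]
orientation: [2.111, 2.322, 0.003]
force: [-0.5, -1.6, 8.2]
opening: 0.0238
gripper_force: 50.0
```

```bash
python3 - <<'E'
from h import *
st(); print(robot.read_state()["wrist_torque"])
E
```

```text
t 24.325 fix [-1.  -0.8 53. ] psi 95.4 q6 -0.16 F [-0.5 -1.6  8.2] op 0.0238 gf 49.998387694358826
[-0.23217682  0.10927957 -0.05838999]
```

carry_out(rows=[[0,0,-0.001,0,0,0],[0,0,-0.0025,0,0,0],[0,0,-0.0025,0,0,0]])

```text
t: 24.7
tool_pos: [0.5251, 0.0144, 0.055]
orientation: [2.111, 2.322, 0.004]
force: [3.6, -2.2, 5.0]
opening: 0.0237
gripper_force: 50.0
```

carry_out(rows=[[0,0,0,0,0,0],[0,0,0,0,0,0],[0,0,0,0,0,0],[0,0,0,0,0,0],[0,0,-0.02,0,0,0],[0,0,-0.05,0,0,0],[0,0,-0.09,0,0,0],[0,0,-0.13,0,0,0],[0,-0.06,-0.14,0,0,0],[0,-0.11,-0.14,0,0,0],[0,-0.11,-0.14,0,0,0]], jaw=120)

```text
t: 26.08
tool_pos: [0.4111, 0.0043, 0.1932]
orientation: [-2.114, -2.324, 0.0]
force: [0.8, -0.1, 0.6]
opening: 0.0496
gripper_force: 0.0
```

```bash
python3 - <<'E'
from h import *
st()
a=robot.read_camera("scene")[:,:,::-1];b=robot.read_camera("top")[:,:,::-1]
cv2.imwrite("pics/e1.png",np.hstack([crop(a,260,150,80,100,5),crop(b,265,150,80,100,5)]))
E
```

```text
t 26.075 fix [-1.000e-01  1.136e+02  1.932e+02] psi 95.4 q6 -0.21 F [ 0.8 -0.1  0.6] op 0.0496 gf 0.0
```

View pics/e1.png

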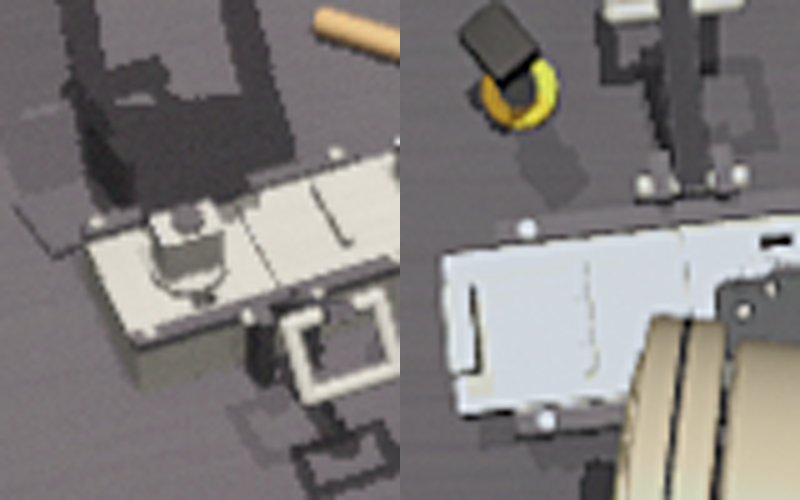

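The arbor sits upright with its collar just above the floor and its head along the fixture's x. The bar is open, and the plate is flat and clear. One numeric height check, then I hand in.

```bash
python3 - <<'E'
from h import *
for z in (90,97): print(z,proj(wld(PF,[0,0,z]),"scene"))
print("seen approx [297,193]")
print(robot.close_job())
E
```

```text
90 [[296.71566089 192.41978908]]
97 [[296.70642585 190.81679184]]
seen approx [297,193]
the job is handed in; nothing more can be done
None
```

The job is handed in at about 26 s of the 72 s allowed: the bar rests open, the plate lies flat in its guides about 70 mm out, and the eared arbor is locked down in the socket. The last pictures show this, but no verdict came back.

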